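Let the specimen box lid down without a bang

TASK

The lid of the specimen box on the ward table stands open on its hinge: with the fingers, tip it forward over its balance point, catch it as it falls, taking its weight on a finger under its front lip while it is still well open, and lower it gently until it is fully shut, so that it never slams onto the rim. Do not grip the lid or force it, do not lift or shove the box, and leave the tube rack in the box and the gel bottle, handset and bowl around it untouched.

Things in the scene. Friction and masses are not known exactly. Their poses are not given: they have to be found in the camera images.
- box: white plastic specimen transport box, loose on the table (2.2 kg), open on top: 150 mm deep (x), 230 wide (y), 115 high, walls 8 thick; grey latches on its front wall, 80 mm either side of the middle, stand out 9 mm. Origin: centre of its underside; its -x is its front, which faces the robot's right (world -y), give or take 0.4 rad; the lid's hinge is along the top of its back (+x) wall
- hinge (a point): point on the lid's hinge line, middle of the box's width: 75 mm behind the box's origin (+x of the box) and 115 mm up; the hinge line runs along the box's y
- lid (a joint): opening angle of the lid (rad): 0 shut, 1.57 upright, 1.75 leaning back on its stop; starts at 1.60 to 1.75. The hinge is damped and has some friction: the lid stands by itself between about 1.65 and 1.35 rad; tipped forward beyond that it falls shut by itself in roughly 2 to 4 s, ever faster, unless carried from below
- lip (a point): middle of the free front edge of the lid's finger lip, on its under side, 180 mm from the hinge line; its x axis points to the hinge, z out of the lid's outer face. Lid: white plate 8 mm thick, 240 wide, about 0.3 kg, reaching 154 mm from the hinge line; flat lip 80 mm wide, 8 thick. Shut, the lip juts out 30 mm beyond the box's front wall, with free space below it
- rack: white rack, 70 x 176 mm, with capped swab tubes, standing loose inside the box; 89 mm tall, origin at the centre of its underside on the box's floor (8 mm above the table); its tube caps end 18 mm below the box's rim. Not to be touched
- gel: pump bottle of hand gel, 62 mm diameter, 172 mm tall, standing behind the box; origin at the centre of its underside. Bystander
- handset: white remote handset lying flat in front of the box, 115 x 46 x 20 mm, origin at the centre of its underside. Bystander
- bowl: small steel bowl, 90 mm diameter, 42 mm tall, behind the box, origin at the centre of its underside. Bystander

How it is judged (in metres and radians):
On the way, in this order (a step that is already met when the one before it is completed fails the run):
1. the lid is tipped forward over its balance point (below 1.40 rad) (value of joint lid below 1.4 rad), for 0.05 s.
2. the lid is caught while still well open: carried on the fingers between 1.15 and 0.2 rad, slower than 0.5 rad/s (value of joint lid between 0.2 and 1.15 rad and velocity of joint lid above -0.5 rad/s and contact force between the fingers and box above 0.2 N), for 0.1 s.
At the end, for the whole second after the job is handed in: the lid is shut (within 0.025 rad, 4 mm at the lip), the box stands flat within 20 mm of where it was, and the robot is clear of everything (value of joint lid below 0.025 rad and angle between box's own z axis and vertical below 0.03 rad and distance of box from where it was at the start of the episode below 0.02 m and linear speed of box below 0.02 m/s); the robot touches nothing.
It fails at once if the lid drops or slams: faster than 0.5 rad/s within 0.2 rad of shut (value of joint lid below 0.2 rad and velocity of joint lid below -0.5 rad/s).
It fails at once if the lid or the box is gripped or forced (more than 30 N from the robot) (contact force between any of the fingers, the arm and box above 30 N).
It fails at once if the box is lifted, tipped or shoved more than 20 mm (height (world z) of box above 0.008 m or angle between box's own z axis and vertical above 0.06 rad or distance of box from where it was at the start of the episode above 0.02 m).
It fails at once if the tube rack is touched or lifted (contact force between any of the fingers, the arm and rack above 0.5 N or z of rack in the frame of box above 0.02 m).
It fails at once if the gel bottle, handset or bowl is moved more than 15 mm (distance of any of gel, handset, bowl from where it was at the start of the episode above 0.015 m).
It also fails if it takes over 48 s, if anything falls off the work surface, if the arm or the gripper's body presses on something with over 40 N, if the wrist force passes 120 N, or if a joint passes its speed limit or range.

ROBOT

A 6-joint arm with a two-finger parallel gripper is mounted at the origin on the work surface. World frame = base frame: x ahead of the robot, y to its left, z up, the work surface at z = 0. Lengths are in m, angles in degrees, forces in N, time in s.
With the tool pointing down it reaches from about 0.35 to 0.875 m from the base axis. Payload 4.2 kg.
Tool frame: the origin (TCP) lies between the finger pads; the fingertips stand 25 mm ahead of it and the grasp point (between the pads) lies 6 mm ahead of it (r.tips_ahead is the distance from the TCP to the fingertips, in m); z points along the fingers, y is the direction in which the jaws open and shut (so a half turn about z gives the same grasp; the last joint's range is limited). The gripper opens to 87 mm and grips with 3 to 60 N. Pads are 19 mm wide; open, the fingers measure 117 mm over their backs; the gripper's body (75 mm by 190 mm) begins 51 mm behind the grasp point.
Start: joints at [82.712, 22.042, 0.453, 0, -68.411, -14.817], TCP at [0.235, 0.579, 0.248] pointing down, gripper open.
Joint ranges: [-179.83, 179.83], [-69.29, 118.12], [-61.27, 80.66], [-181.25, 117.63], [-171.15, -9.14], [-177.46, 177.46]. Speed limits (degrees/s): [159.86, 159.86, 180, 180, 180, 180].

INTERFACE

Orientations are given as a 3x3 rotation matrix whose columns are the frame's x, y, z axes.
In Python, from station import r, vision, finish_job gives the robot as it stands.
- The arm moves only by the shell command python3 -m jog 'ROWS'. ROWS is a JSON object of lists of equal length, an entry for each row: "rot": the turn, a rotation vector about the world's x, y, z in degrees, a list of three; "delta_pos": the shift along the world's x, y, z in mm, a list of three; "grip": the opening in per cent of the stroke, from 0 (shut) to 100 (fully open). A call has 1 to 10 rows; each row shifts and turns the commanded pose from where the row before left it; what a row does not reach is not made up. A row lasts 1/12 s, in which the tool goes at most 41.7 mm and 7.16 degrees, less where a joint would pass 70% of its speed; a pose out of reach is approached as far as the arm can. A call with a gripper value outside its range is refused whole. The fingers move at their own pace and stop on an object; the grip force is fixed at half the most. Time passes only in rows, so rows that do not move let the fingers close. It gives the time, the measured TCP pose, the force and the opening at its end, in the units of the state.
- r.sense(): the state, without advancing time (a new reading comes with each control period).
- vision.capture(name): name is "side" or "top" or "wrist"; returns a dict with "frame" (384x512x3 uint8, red, green, blue), "K" (3x3 intrinsics, pixels), "xyz" and "orientation" of the camera in the world. Camera axes: x right, y up, looking along -z (the intrinsics and any distortion apply to the point x, -y, -z); pixel columns grow to the right and rows downward; lengths in m; the calibration is good to about 2 mm. The wrist camera is an equidistant fisheye: a pixel r from the principal point sees the ray r / f radians off the axis. A picture is of the moment at which its call begins. There is no depth.
- finish_job(): hands the job in, once; it reports no verdict.
The state is a dict: "time_s": time; "joints": joint angles; "joint_velocities": joint speeds; "effort": joint torques, N m; "tcp_pos": TCP position; "ee_rot": TCP orientation; "wrist_force": force on the tool from outside, world axes, zero at the start; "moment": the same for the moment, N m; "gripper_width": opening from 0.0 (shut) to 1.0 (fully open).
Only numpy, scipy, OpenCV 4.12 (cv2) and the standard library are available. Lean on these libraries where they do the work, as an engineer would, in place of code of your own. Each camera call takes 0.05 s, during which the arm holds its last target. There are 200 camera calls.

## Working session

There is one attempt and no reset: what is moved stays moved. The work goes in short steps, Python scripts to look and compute and a shell command to move; the robot and the scene stay as the last step left them, time stands still between calls to the robot, and variables do not carry over. Pictures are saved under pics/ and viewed, about 8 in all and at most 12, crops included, and the job is handed in when it is done.

```bash
mkdir -p pics; ls; python3 - <<'E'
from station import r,vision
import cv2,numpy as np
s=r.sense();print(s)
for n in("top","side"):
    c=vision.capture(n);cv2.imwrite(f"pics/{n}0.png",c["frame"][:,:,::-1]);print(n,c["K"],c["xyz"],c["orientation"])
E
```

```text
pics
{'time_s': 0.0, 'joints': array([ 8.27115106e+01,  2.20903380e+01,  3.80247373e-01, -3.04972049e-02,
       -6.84120825e+01, -1.48156999e+01]), 'joint_velocities': array([ 0.02974695,  0.02254116,  0.00060011,  0.02113687, -0.00592974,
       -0.02728649]), 'effort': array([-2.94129250e-04, -3.90667963e+01,  1.87407589e+01,  4.22006607e+00,
        1.10374604e-02, -1.73522626e-04]), 'tcp_pos': array([0.23495792, 0.5785566 , 0.2464633 ]), 'ee_rot': array([[ 9.26427236e-01, -3.76473101e-01, -7.61451893e-04],
       [-3.76473865e-01, -9.26424966e-01, -2.05225275e-03],
       [ 6.71899136e-05,  2.18792958e-03, -9.99997604e-01]]), 'wrist_force': array([-0.43669746, -0.48349248, -0.18573883]), 'moment': array([0.03807731, 0.00627481, 0.0117655 ]), 'gripper_width': 1.000072166689041}
top [[374.35900843   0.         252.74973776]
 [  0.         374.35900843 183.9000674 ]
 [  0.           0.           1.        ]] [0.52542044 0.09126491 0.91072926] [[-1.13482310e-03  9.92740649e-01 -1.20269351e-01]
 [-9.99968866e-01 -1.87375212e-04  7.88873282e-03]
 [ 7.80893024e-03  1.20274559e-01  9.92709953e-01]]
side [[367.19520449   0.         249.92949715]
 [  0.         367.19520449 191.02221869]
 [  0.           0.           1.        ]] [0.17170777 0.16570601 0.65340978] [[-0.21566876  0.77105226 -0.59913721]
 [-0.97641872 -0.16421633  0.14014092]
 [ 0.00966785  0.61523281  0.7882862 ]]
```

View pics/top0.png

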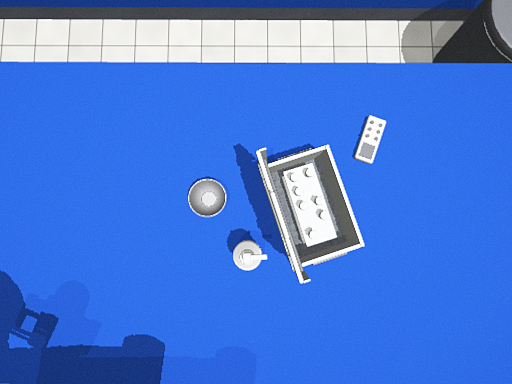

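View pics/side0.png

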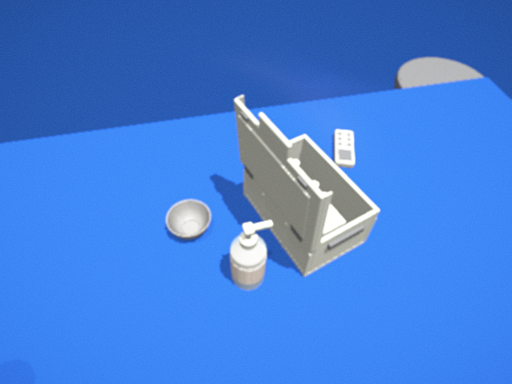

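The top view shows the box with front rim corners near (329,146) and (363,245), and the lid almost edge-on from (264,150) to (305,282). The gel is at (247,256), the bowl at (207,198) and the handset at (371,140). I'll enlarge the top view to measure it.

```bash
python3 - <<'E'
import cv2
a=cv2.imread("pics/top0.png")[135:290,180:395];b=cv2.imread("pics/side0.png")[85:285,220:390]
cv2.imwrite("pics/z1.png",cv2.resize(a,None,fx=3.7,fy=3.7,interpolation=cv2.INTER_CUBIC))
cv2.imwrite("pics/z2.png",cv2.resize(b,None,fx=3,fy=3,interpolation=cv2.INTER_CUBIC))
E
```

```text
(no output)
```

View pics/z1.png

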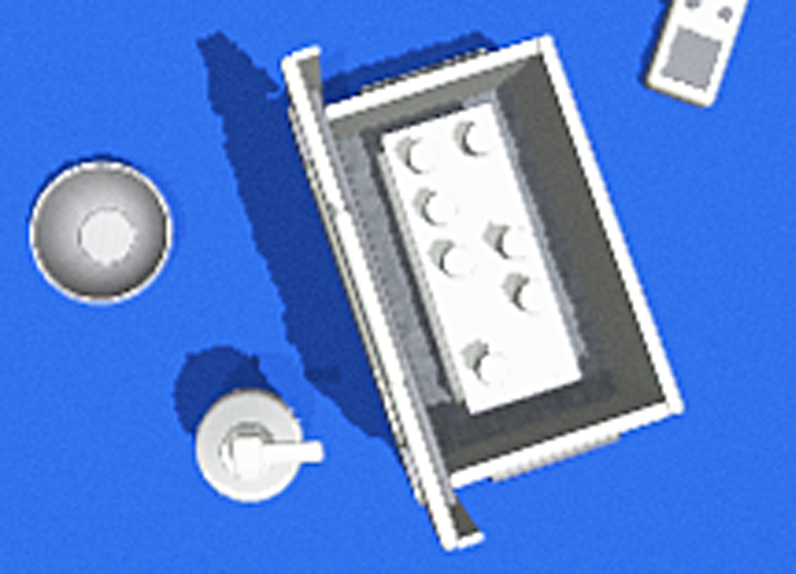

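View pics/z2.png

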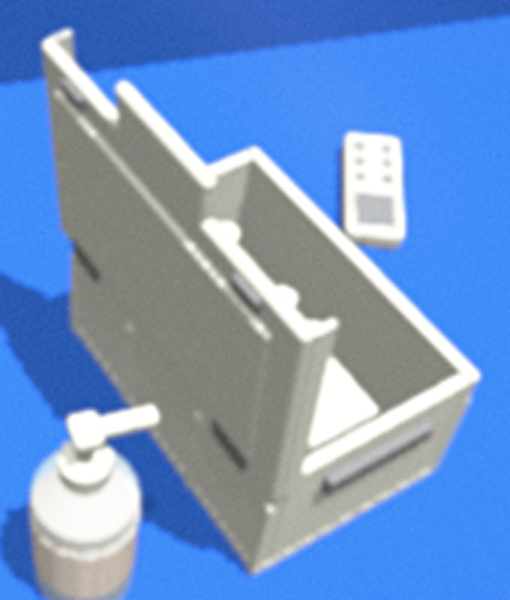

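```bash
cat >h.py <<'E'
import numpy as np
from station import r,vision
C={"top":(374.359,252.75,183.9,np.array([0.52542044,0.09126491,0.91072926]),np.array([[-1.13482310e-03,9.92740649e-01,-1.20269351e-01],[-9.99968866e-01,-1.87375212e-04,7.88873282e-03],[7.80893024e-03,1.20274559e-01,9.92709953e-01]])),
"side":(367.195,249.93,191.022,np.array([0.17170777,0.16570601,0.65340978]),np.array([[-0.21566876,0.77105226,-0.59913721],[-0.97641872,-0.16421633,0.14014092],[0.00966785,0.61523281,0.7882862]]))}
def ray(n,u,v):
    f,cx,cy,o,R=C[n];return o,R@np.array([(u-cx)/f,-(v-cy)/f,-1.])
def onz(n,u,v,z):
    o,d=ray(n,u,v);return o+d*(z-o[2])/d[2]
def onpl(n,u,v,p,nn):
    o,d=ray(n,u,v);return o+d*((p-o)@nn)/(d@nn)
def tri(a,b):
    (o1,d1),(o2,d2)=a,b
    t=np.linalg.lstsq(np.c_[d1,-d2],o2-o1,rcond=None)[0];p,q=o1+d1*t[0],o2+d2*t[1];return (p+q)/2,np.linalg.norm(p-q)
def proj(n,p):
    f,cx,cy,o,R=C[n];q=R.T@(np.asarray(p)-o);return cx+f*q[0]/-q[2],cy-f*q[1]/-q[2]
E
python3 - <<'E'
from h import *
f1=onz("top",329.2,145.3,.115);f2=onz("top",364.3,245.3,.115)
z=lambda u,v:(220+u/3,85+v/3)
print(f1,f2,np.linalg.norm(f1-f2), onz("side",*z(255,150),.115),onz("side",*z(478,378),.115))
print("tri",tri(ray("top",329.2,145.3),ray("side",*z(255,150))),tri(ray("top",364.3,245.3),ray("side",*z(478,378))))
by=(f1-f2)/np.linalg.norm(f1-f2)  # image up=+x ; 
if True:
    # box y: x_box=back dir ; front is -y world => back=+y
    bx=np.array([-by[1],by[0],0]); bx/=np.linalg.norm(bx)
    if bx[1]<0: bx=-bx
    byy=np.cross([0,0,1],bx)
m=(f1+f2)/2; o=m+bx*.075;o[2]=0;h=o+bx*.075+[0,0,.115]
print("bx",bx,"by",byy,"o",o,"hinge",h,"yaw",np.degrees(np.arctan2(bx[1],bx[0])))
for s in(-1,1):print("back corner px",proj("top",h+s*.115*byy))
a,b=z(120,85),z(213,182)
for q,s in((a,0.04),(b,-0.04)):
  for ss in(s,):
    p=onpl("side",*q,h+byy*ss,byy);d=p-h;print("lip",p,"along",d@bx,d[2],np.hypot(d@bx,d[2]),"ang",np.arctan2(d[2],-d@bx))
print("gel",onz("top",180+250/3.7,135+445/3.7,.1),"gelnozzle",onz("top",180+318/3.7,135+452/3.7,.165),"bowl",onz("top",207,198,.04),"hs",onz("top",371,140,.02))
print("handset corner",onz("top",180+648/3.7,135+85/3.7,.02),onz("top",180+712/3.7,135+105/3.7,.02))
for ang in(1.6,1.65,1.7,1.75):
  print(ang,[proj(n,h-bx*.18*np.cos(ang)+[0,0,.18*np.sin(ang)]+k*.04*byy) for n in("side",) for k in(1,-1)],proj("top",h-bx*.154*np.cos(ang)+[0,0,.154*np.sin(ang)]+.12*byy),proj("top",h-bx*.154*np.cos(ang)+[0,0,.154*np.sin(ang)]-.12*byy))
E
```

```text
[ 0.70623851 -0.08119414  0.115     ] [ 0.49163173 -0.14965315  0.115     ] 0.22526141189568455 [ 0.70348079 -0.07641981  0.115     ] [ 0.48828716 -0.14700737  0.115     ]
tri (array([ 0.70777172, -0.08038053,  0.11036829]), np.float64(0.003720455443805058)) (array([ 0.49159007, -0.15091746,  0.1091894 ]), np.float64(0.0010276590008266042))
bx [-0.3039092  0.952701   0.       ] by [-0.952701  -0.3039092  0.       ] o [ 0.57614193 -0.04397107  0.        ] hinge [0.55334874 0.0274815  0.115     ] yaw 107.69255073696961
back corner px (np.float64(263.17440021366593), np.float64(164.97058624276184))
back corner px (np.float64(297.1467027595698), np.float64(268.6231657437681))
lip [0.49474453 0.07957697 0.37244304] along 0.06744176096973059 0.2574430448351465 0.2661302546812172 ang 1.8270066015211115
lip [ 0.60711688 -0.00945374  0.19139358] along -0.05152887507809158 0.0763935772583783 0.09214772711871617 ang 0.9773775742467772
gel [0.47036532 0.09604592 0.1       ] gelnozzle [0.47106714 0.05962898 0.165     ] bowl [0.59783659 0.19098972 0.04      ] hs [ 0.74106915 -0.20417977  0.02     
[... 448 characters left out ...]
93399003), np.float64(111.94667074467702))] (np.float64(302.71003137204883), np.float64(283.35018060409345)) (np.float64(258.77648650881883), np.float64(149.39741486386652))
1.7 [(np.float64(285.8344170108993), np.float64(147.91400531738023)), (np.float64(256.0112806328169), np.float64(114.38593968835649))] (np.float64(298.3217798415298), np.float64(284.71346028356476)) (np.float64(254.5993783358125), np.float64(150.79824380182845))
1.75 [(np.float64(280.31846605676753), np.float64(150.932934736194)), (np.float64(250.8297819917692), np.float64(117.0644489264931))] (np.float64(293.94129908059654), np.float64(286.03123819669327)) (np.float64(250.45472058444832), np.float64(152.23321148295446))
```

Lid angle is about 1.66 rad. My plan is to straddle the lip with half-open jaws, with the rear finger pushing and the front finger catching. I'll tilt the tool forward as the lid comes down.

```bash
cat >>h.py <<'E'
from scipy.spatial.transform import Rotation as Ro
F=np.array([.304,-.9527,0]);Z=np.array([0,0,1.]);H=np.array([.5533,.0275,.115]);G=.061
def pose(a,th,mode,s=.003,gap=G,r_=.18):
    t=-F*np.sin(th)-Z*np.cos(th);j=F*np.cos(th)-Z*np.sin(th)
    e=F*np.cos(a)+Z*np.sin(a);n=-F*np.sin(a)+Z*np.cos(a)
    E=H+r_*e
    if mode=="mid":T=E+.004*n-s*t
    if mode=="front":T=E-gap/2*j-s*t
    if mode=="rear":T=E+.008*n+gap/2*j-s*t
    y=-j
    return T,np.c_[np.cross(y,t),y,t]
def step(p,q):
    return np.round((q[0]-p[0])*1000,1),np.round(Ro.from_matrix(q[1]@p[1].T).as_rotvec(degrees=True),2)
def cur():
    s=r.sense();return s["tcp_pos"],s["ee_rot"]
E
python3 - <<'E'
from h import *
q=pose(1.66,np.radians(20),"mid");q[0][2]+=.09
print(q[0]);print(step(cur(),q))
E
```

```text
[0.547526   0.04559502 0.38674705]
(array([ 312.5, -533. ,  140.2]), array([   1.  ,   25.79, -138.43]))
```

```bash
python3 -m jog '{"delta_pos":[[16,-27,12],[16,-27,12],[16,-27,12],[16,-27,12],[16,-27,12],[16,-27,12],[16,-27,12],[16,-27,12],[16,-27,12],[16,-27,12]],"rot":[[0,1.3,-6.9],[0,1.3,-6.9],[0,1.3,-6.9],[0,1.3,-6.9],[0,1.3,-6.9],[0,1.3,-6.9],[0,1.3,-6.9],[0,1.3,-6.9],[0,1.3,-6.9],[0,1.3,-6.9]],"grip":[70,70,70,70,70,70,70,70,70,70]}'; python3 - <<'E'
from h import *
q=pose(1.66,np.radians(20),"mid");q[0][2]+=.09
print(r.sense()["joints"]);print(step(cur(),q))
E
```

```text
time_s: 0.93
tcp_pos: [0.3955, 0.3075, 0.3678]
ee_rot: [[-0.04, -0.984, -0.175], [-0.992, 0.019, 0.121], [-0.116, 0.179, -0.977]]
wrist_force: [0.4, 0.8, 0.4]
gripper_width: 0.7
[ 48.98640687   8.35128276   2.50951451 -12.25455715 -85.6443677
 -49.60841702]
(array([ 152.1, -261.9,   18.9]), array([  0.59,  12.42, -69.17]))
```

```bash
python3 -m jog '{"delta_pos":[[15,-26,2],[15,-26,2],[15,-26,2],[15,-26,2],[15,-26,2],[15,-26,2],[15,-26,2],[15,-26,2],[16,-27,2],[16,-27,1]],"rot":[[0,1.2,-6.9],[0,1.2,-6.9],[0,1.2,-6.9],[0,1.2,-6.9],[0,1.2,-6.9],[0,1.2,-6.9],[0,1.2,-6.9],[0,1.2,-6.9],[0,1.4,-6.9],[0,1.4,-6.9]],"grip":[70,70,70,70,70,70,70,70,70,70]}'; python3 -m jog '{"delta_pos":[[0,0,0]],"rot":[[0,0,0]],"grip":[70]}'; python3 - <<'E'
from h import *
q=pose(1.66,np.radians(20),"mid");q[0][2]+=.09
print(r.sense()["joints"]);print(step(cur(),q))
import cv2
c=vision.capture("wrist");print(c["K"],c["xyz"],c["orientation"])
t=vision.capture("top");s=vision.capture("side")
cv2.imwrite("pics/w1.png",np.hstack([c["frame"],s["frame"][60:,150:400].repeat(1,0)] if 0 else [c["frame"],np.pad(s["frame"][60:330,150:420],((0,114),(0,0),(0,0)))])[:,:,::-1])
E
```

```text
time_s: 1.77
tcp_pos: [0.5476, 0.0456, 0.3864]
ee_rot: [[-0.951, -0.287, -0.112], [-0.308, 0.898, 0.315], [0.01, 0.334, -0.942]]
wrist_force: [0.4, 0.3, -0.7]
gripper_width: 0.697
time_s: 1.85
tcp_pos: [0.549, 0.0428, 0.3853]
ee_rot: [[-0.952, -0.284, -0.111], [-0.305, 0.899, 0.313], [0.011, 0.332, -0.943]]
wrist_force: [0.8, 1.5, -0.1]
gripper_width: 0.698
[ 10.55308948  14.44195437  13.85011843 -19.19138573 -92.41271701
 -83.2396448 ]
(array([-1.5,  2.8,  1.4]), array([ 0.75, -0.42, -0.04]))
[[297.31863964   0.         253.89148411]
 [  0.         297.31863964 193.1022715 ]
 [  0.           0.           1.        ]] [ 0.48422466 -0.02556774  0.51568836] [[-0.28334058 -0.94183817 -0.18071796]
 [ 0.89956599 -0.19569676 -0.39049175]
 [ 0.33241411 -0.27320989  0.90269442]]
```

View pics/w1.png

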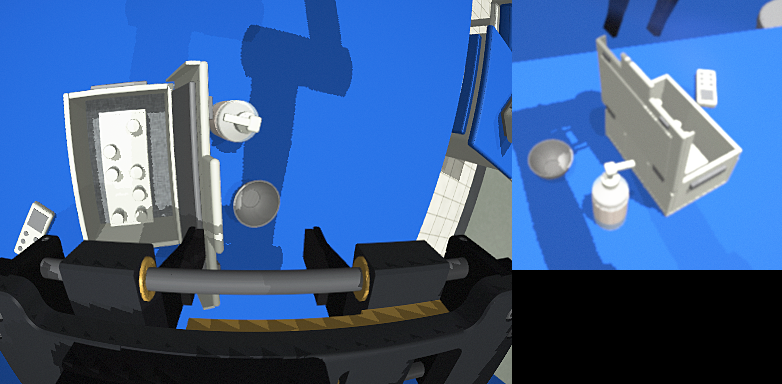

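The wrist view shows the lip edge at about (205–215, 155–250), with fingers at about (200,270) and (315,250). I'll check my model's projection against it.

```bash
python3 - <<'E'
from h import *
import cv2
o=np.array([0.48422466,-0.02556774,0.51568836]);R=np.array([[-0.28334058,-0.94183817,-0.18071796],[0.89956599,-0.19569676,-0.39049175],[0.33241411,-0.27320989,0.90269442]])
def pw(p):
    q=R.T@(p-o);q=np.array([q[0],-q[1],-q[2]]);th=np.arctan2(np.hypot(q[0],q[1]),q[2]);k=297.3*th/np.hypot(q[0],q[1]);return np.round([253.9+k*q[0],193.1+k*q[1]],1)
W=np.array([.9527,.304,0])
for a in(1.62,1.66,1.7):
    e=F*np.cos(a)+Z*np.sin(a);n=-F*np.sin(a)+Z*np.cos(a)
    print(a,[pw(H+.18*e+k*.04*W+m*.008*n) for k in(-1,1) for m in(0,1)])
print("rim front",[pw(H+.15*F+k*.115*W) for k in(-1,1)])
p,Rt=cur()
for sgn in(1,-1):print("tip",pw(p+Rt[:,1]*sgn*.0305+.025*Rt[:,2]))
print("finger shadows"); 
im=cv2.imread("pics/w1.png")[130:330,150:350];cv2.imwrite("pics/w1z.png",cv2.resize(im,None,fx=3,fy=3,interpolation=cv2.INTER_CUBIC))
E
```

```text
1.62 [array([205.3, 161.5]), array([215.4, 160.7]), array([210.6, 254.9]), array([219.6, 253.3])]
1.66 [array([214.3, 160.7]), array([224.1, 159.8]), array([218.7, 253.4]), array([227.4, 251.7])]
1.7 [array([223.1, 159.9]), array([232.6, 158.9]), array([226.5, 251.8]), array([235. , 249.9])]
rim front [array([62.6, 93.1]), array([ 85.7, 255.3])]
tip [310.  241.5]
tip [211.5 242.5]
finger shadows
```

View pics/w1z.png

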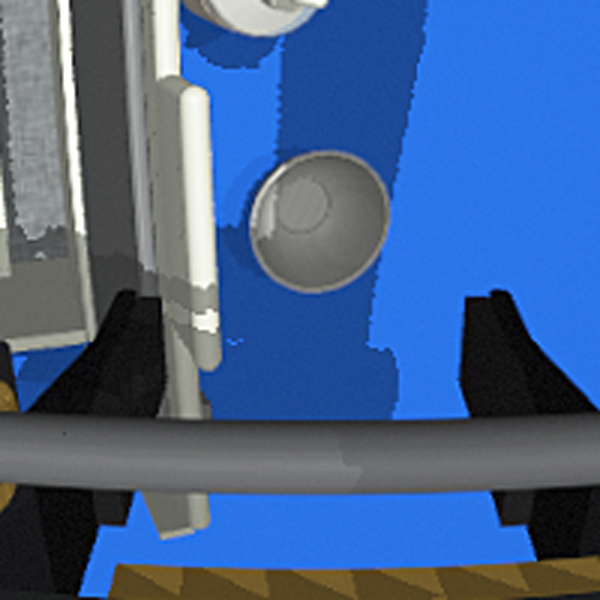

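Model and view agree within about 3 mm, with the lid near 1.64 rad. Next I'll lower over the lip and compute the push.

```bash
python3 -m jog '{"delta_pos":[[0,0,-9],[0,0,-9],[0,0,-9],[0,0,-9],[0,0,-9],[0,0,-9],[0,0,-9],[0,0,-9],[0,0,-9],[0,0,-8]],"rot":[[0,0,0],[0,0,0],[0,0,0],[0,0,0],[0,0,0],[0,0,0],[0,0,0],[0,0,0],[0,0,0],[0,0,0]],"grip":[70,70,70,70,70,70,70,70,70,70]}'; python3 - <<'E'
from h import *
p=cur();print(r.sense()["time_s"],p[0])
for a,th in((1.64,20),(1.4,20),(1.3,22)):
    q=pose(a,np.radians(th),"rear");print("rear",a,q[0],step(p,q));p=q
for a,th in((1.1,22),(1.05,22),(1.0,22),(.9,25),(.8,28),(.6,34),(.4,40),(.2,45),(.1,48),(0,50),(-.04,50)):
    q=pose(a,np.radians(th),"front");print("front",a,th,np.round(q[0],4),*step(p,q));p=q
E
```

```text
time_s: 2.83
tcp_pos: [0.5471, 0.047, 0.2965]
ee_rot: [[-0.95, -0.293, -0.112], [-0.313, 0.896, 0.314], [0.009, 0.334, -0.943]]
wrist_force: [-0.7, -0.0, 0.4]
gripper_width: 0.702
2.8333 [0.54706747 0.04703858 0.29645173]
rear 1.64 [0.55611477 0.01867884 0.28640342] (array([  9. , -28.4, -10. ]), array([ 0.65, -0.32, -0.57]))
rear 1.4 [ 0.56922874 -0.02241879  0.28612815] (array([ 13.1, -41.1,  -0.3]), array([ 0., -0., -0.]))
rear 1.3 [ 0.57453265 -0.03904062  0.28193651] (array([  5.3, -16.6,  -4.2]), array([ 1.91,  0.61, -0.  ]))
front 1.1 22 [ 0.5699 -0.0244  0.2896] [-4.7 14.6  7.7] [ 0. -0. -0.]
front 1.05 22 [ 0.5723 -0.032   0.2853] [ 2.4 -7.5 -4.3] [ 0. -0. -0.]
front 1.0 22 [ 0.5746 -0.0393  0.2807] [ 2.3 -7.3 -4.7] [ 0. -0. -0.]
front 0.9 25 [ 0.5793 -0.054   0.2716] [  4.7 -14.7  -9.1] [2.86 0.91 0.  ]
front 0.8 28 [ 0.5837 -0.0677  0.2611] [  4.4 -13.7 -10.5] [2.86 0.91 0.  ]
front 0.6 34 [ 0.5913 -0.0915  0.2362] [  7.6 -23.9 -24.9] [ 5.72  1.82 -0.  ]
front 0.4 40 [ 0.5972 -0.11    0.207 ] [  5.9 -18.5 -29.2] [5.72 1.82 0.  ]
front 0.2 45 [ 0.601  -0.122   0.1744] [  3.8 -12.  -32.5] [ 4.76  1.52 -0.  ]
front 0.1 48 [ 0.6022 -0.1258  0.1576] [  1.2  -3.8 -16.8] [ 2.86  0.91 -0.  ]
front 0 50 [ 0.6028 -0.1275  0.1403] [  0.5  -1.7 -17.4] [1.91 0.61 0.  ]
front -0.04 50 [ 0.6027 -0.1274  0.1331] [-0.   0.1 -7.2] [-0.  0. -0.]
```

```bash
python3 -m jog '{"delta_pos":[[3,-8,-4],[3,-8,-3],[2,-6,-3],[1.3,-4,0],[1.3,-4,0],[1.3,-4,0],[1.3,-4,0],[1.3,-4,0],[1.3,-4,0],[1.3,-4,0]],"rot":[[0,0,0],[0,0,0],[0,0,0],[0,0,0],[0,0,0],[0,0,0],[0,0,0],[0,0,0],[0,0,0],[0,0,0]],"grip":[70,70,70,70,70,70,70,70,70,70]}'; python3 - <<'E'
from h import *
import cv2
p,Rt=cur();print(p,r.sense()["wrist_force"])
s=vision.capture("side")["frame"];w=vision.capture("wrist")["frame"]
cv2.imwrite("pics/p1.png",np.hstack([w[:,60:400],s[40:330,150:430].repeat(1,0) if 0 else np.pad(s[40:330,150:430],((0,94),(0,0),(0,0)))])[:,:,::-1])
E
```

```text
time_s: 3.67
tcp_pos: [0.5645, -0.0033, 0.2879]
ee_rot: [[-0.95, -0.293, -0.111], [-0.313, 0.896, 0.314], [0.008, 0.333, -0.943]]
wrist_force: [-0.1, 0.6, 0.7]
gripper_width: 0.705
[ 0.56450224 -0.00327105  0.28791162] [-0.10472132  0.63843591  0.73573292]
```

View pics/p1.png

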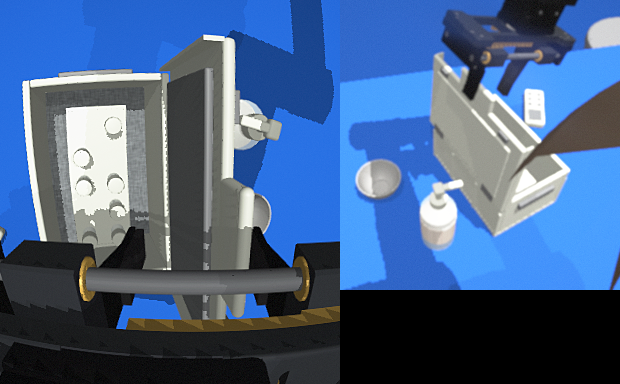

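The lip sits between the fingers, with the rear finger at its back. I'll continue the push.

```bash
python3 -m jog '{"delta_pos":[[1.2,-3.8,0],[1.2,-3.8,0],[1.2,-3.8,0],[1.2,-3.8,0],[1.2,-3.8,-0.5],[1.2,-3.8,-1],[1.2,-3.8,-1],[1.2,-3.8,-1],[0.6,-2,-1],[0.6,-2,-1]],"rot":[[0,0,0],[0,0,0],[0,0,0],[0,0,0],[0,0,0],[0,0,0],[0.5,0.15,0],[0.5,0.15,0],[0.5,0.15,0],[0.5,0.15,0]],"grip":[70,70,70,70,70,70,70,70,70,70]}'; python3 - <<'E'
from h import *
import cv2
p,Rt=cur();print(p,r.sense()["wrist_force"])
s=vision.capture("side")["frame"];w=vision.capture("wrist")["frame"]
cv2.imwrite("pics/p2.png",np.hstack([w[:,60:400],np.pad(s[40:330,150:430],((0,94),(0,0),(0,0)))])[:,:,::-1])
E
```

```text
time_s: 4.6
tcp_pos: [0.5751, -0.0378, 0.2818]
ee_rot: [[-0.95, -0.289, -0.122], [-0.313, 0.884, 0.348], [0.008, 0.368, -0.93]]
wrist_force: [-0.8, -0.7, 0.6]
gripper_width: 0.699
[ 0.57513699 -0.0378161   0.28182918] [-0.76705176 -0.67237259  0.6138972 ]
```

View pics/p2.png

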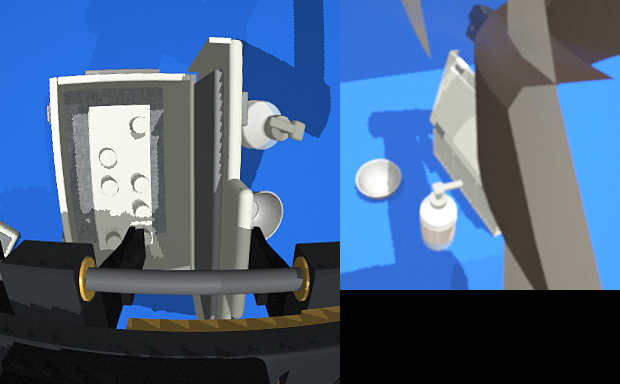

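The lid is against the rear finger at roughly 1.3 rad, past its balance point. I'll hold so it drops onto the front finger about 0.3 rad away, and track the lip numerically in the wrist view.

```bash
cat >>h.py <<'E'
def lipcols(rows=(190,205,220)):
    w=vision.capture("wrist")["frame"].astype(int)
    for v in rows:
        m=(w[v].max(1)-w[v].min(1)<30)&(w[v].min(1)>120)
        x=np.flatnonzero(np.diff(np.r_[0,m,0]));print(v,[(a,b) for a,b in zip(x[::2],x[1::2]) if b-a>3])
    return w
E
python3 -c "
from h import *;lipcols()"
python3 -m jog '{"delta_pos":[[0,0,0],[0,0,0],[0,0,0],[0,0,0],[0,0,0],[0,0,0]],"rot":[[0,0,0],[0,0,0],[0,0,0],[0,0,0],[0,0,0],[0,0,0]],"grip":[70,70,70,70,70,70]}'
python3 -c "
from h import *;lipcols()"
```

```text
190 [(np.int64(118), np.int64(125)), (np.int64(139), np.int64(151)), (np.int64(152), np.int64(194)), (np.int64(195), np.int64(211)), (np.int64(212), np.int64(218)), (np.int64(250), np.int64(254)), (np.int64(300), np.int64(309)), (np.int64(469), np.int64(473)), (np.int64(483), np.int64(512))]
205 [(np.int64(120), np.int64(127)), (np.int64(140), np.int64(201)), (np.int64(202), np.int64(217)), (np.int64(297), np.int64(336)), (np.int64(464), np.int64(468)), (np.int64(478), np.int64(512))]
220 [(np.int64(51), np.int64(55)), (np.int64(122), np.int64(129)), (np.int64(146), np.int64(150)), (np.int64(155), np.int64(212)), (np.int64(296), np.int64(341)), (np.int64(459), np.int64(463)), (np.int64(473), np.int64(512))]
time_s: 5.25
tcp_pos: [0.575, -0.0372, 0.2821]
ee_rot: [[-0.949, -0.289, -0.122], [-0.314, 0.884, 0.347], [0.007, 0.368, -0.93]]
wrist_force: [-0.0, 0.2, 0.8]
gripper_width: 0.702
190 [(np.int64(117), np.int64(125)), (np.int64(139), np.int64(194)), (np.int64(195), np.int64(213)), (np.int64(281), np.int64(289)), (np.int64(469), np.int64(473)), (np.int64(483), np.int64(512))]
205 [(np.int64(120), np.int64(126)), (np.int64(143), np.int64(211)), (np.int64(277), np.int64(292)), (np.int64(304), np.int64(334)), (np.int64(464), np.int64(468)), (np.int64(478), np.int64(512))]
220 [(np.int64(121), np.int64(128)), (np.int64(155), np.int64(211)), (np.int64(277), np.int64(291)), (np.int64(300), np.int64(341)), (np.int64(459), np.int64(463)), (np.int64(473), np.int64(512))]
```

```bash
python3 -m jog '{"delta_pos":[[0,0,0],[0,0,0],[0,0,0],[0,0,0],[0,0,0],[0,0,0]],"rot":[[0,0,0],[0,0,0],[0,0,0],[0,0,0],[0,0,0],[0,0,0]],"grip":[70,70,70,70,70,70]}'
python3 -c "
from h import *;lipcols()"
```

```text
time_s: 5.8
tcp_pos: [0.575, -0.0374, 0.282]
ee_rot: [[-0.95, -0.289, -0.122], [-0.314, 0.884, 0.347], [0.007, 0.368, -0.93]]
wrist_force: [0.6, -0.1, 0.3]
gripper_width: 0.701
190 [(np.int64(117), np.int64(125)), (np.int64(139), np.int64(194)), (np.int64(195), np.int64(210)), (np.int64(246), np.int64(268)), (np.int64(469), np.int64(473)), (np.int64(483), np.int64(512))]
205 [(np.int64(119), np.int64(126)), (np.int64(141), np.int64(206)), (np.int64(243), np.int64(267)), (np.int64(304), np.int64(336)), (np.int64(464), np.int64(468)), (np.int64(478), np.int64(512))]
220 [(np.int64(122), np.int64(128)), (np.int64(146), np.int64(150)), (np.int64(155), np.int64(211)), (np.int64(244), np.int64(267)), (np.int64(299), np.int64(341)), (np.int64(459), np.int64(463)), (np.int64(473), np.int64(512))]
```

```bash
python3 -m jog '{"delta_pos":[[0,0,0],[0,0,0],[0,0,0],[0,0,0],[0,0,0],[0,0,0],[0,0,0],[0,0,0]],"rot":[[0,0,0],[0,0,0],[0,0,0],[0,0,0],[0,0,0],[0,0,0],[0,0,0],[0,0,0]],"grip":[70,70,70,70,70,70,70,70]}'
python3 - <<'E'
from h import *
import cv2
w=lipcols();cv2.imwrite("pics/c1.png",w[:,:,::-1].astype(np.uint8));print(r.sense()["wrist_force"])
E
```

```text
time_s: 6.52
tcp_pos: [0.5751, -0.0374, 0.282]
ee_rot: [[-0.95, -0.289, -0.122], [-0.314, 0.884, 0.347], [0.007, 0.367, -0.93]]
wrist_force: [-0.1, -1.2, -0.5]
gripper_width: 0.7
190 [(np.int64(117), np.int64(125)), (np.int64(139), np.int64(265)), (np.int64(469), np.int64(473)), (np.int64(483), np.int64(512))]
205 [(np.int64(119), np.int64(126)), (np.int64(140), np.int64(194)), (np.int64(195), np.int64(265)), (np.int64(303), np.int64(339)), (np.int64(464), np.int64(468)), (np.int64(478), np.int64(512))]
220 [(np.int64(52), np.int64(57)), (np.int64(122), np.int64(129)), (np.int64(146), np.int64(150)), (np.int64(155), np.int64(250)), (np.int64(251), np.int64(265)), (np.int64(297), np.int64(341)), (np.int64(459), np.int64(463)), (np.int64(473), np.int64(512))]
[ 0.26031366 -0.47335596 -0.53237911]
```

View pics/c1.png

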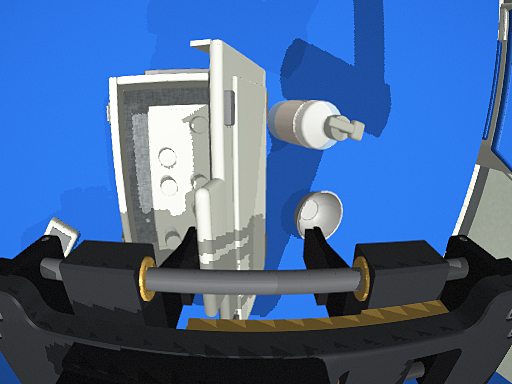

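Caught: the lip lies on the front finger at about (197–215, 180–300), near 1.0 rad. Now the guided lowering.

```bash
python3 -m jog '{"delta_pos":[[0.9,-2.9,-1.8],[0.9,-2.9,-1.8],[0.9,-2.9,-1.8],[0.9,-2.9,-1.9],[0.9,-2.9,-1.9],[0.9,-2.8,-2],[0.9,-2.8,-2],[0.9,-2.7,-2.1],[0.9,-2.7,-2.1],[0.9,-2.7,-2.1]],"rot":[[0.57,0.18,0],[0.57,0.18,0],[0.57,0.18,0],[0.57,0.18,0],[0.57,0.18,0],[0.57,0.18,0],[0.57,0.18,0],[0.57,0.18,0],[0.57,0.18,0],[0.57,0.18,0]],"grip":[70,70,70,70,70,70,70,70,70,70]}'
python3 - <<'E'
from h import *
import cv2
w=lipcols((150,190,205));cv2.imwrite("pics/c2.png",w[:,:,::-1].astype(np.uint8))
p=cur();print(r.sense()["wrist_force"],r.sense()["joints"],step(p,pose(.8,np.radians(28),"front")))
p=pose(.8,np.radians(28),"front")
for a,th in((.6,34),(.4,40),(.2,45),(.1,48),(0,50),(-.04,50)):
    q=pose(a,np.radians(th),"front");print(a,th,np.round(q[0],4),*step(p,q));p=q
E
```

```text
time_s: 7.4
tcp_pos: [0.5841, -0.0659, 0.2623]
ee_rot: [[-0.949, -0.276, -0.151], [-0.314, 0.842, 0.438], [0.006, 0.463, -0.886]]
wrist_force: [1.2, 0.2, -0.3]
gripper_width: 0.704
150 [(np.int64(121), np.int64(134)), (np.int64(138), np.int64(281))]
190 [(np.int64(127), np.int64(138)), (np.int64(141), np.int64(172)), (np.int64(173), np.int64(280)), (np.int64(325), np.int64(330)), (np.int64(456), np.int64(512))]
205 [(np.int64(127), np.int64(140)), (np.int64(142), np.int64(279)), (np.int64(304), np.int64(341)), (np.int64(451), np.int64(512))]
[ 0.38595029 -1.01569014 -0.49948453] [ -4.10713894  25.42911218  12.62270007 -25.2465509  -88.93057642
 -64.61216959] (array([-0.5, -1.1, -0.4]), array([ 0.48, -0.27, -0.57]))
0.6 34 [ 0.5913 -0.0915  0.2362] [  7.6 -23.9 -24.9] [ 5.72  1.82 -0.  ]
0.4 40 [ 0.5972 -0.11    0.207 ] [  5.9 -18.5 -29.2] [5.72 1.82 0.  ]
0.2 45 [ 0.601  -0.122   0.1744] [  3.8 -12.  -32.5] [ 4.76  1.52 -0.  ]
0.1 48 [ 0.6022 -0.1258  0.1576] [  1.2  -3.8 -16.8] [ 2.86  0.91 -0.  ]
0 50 [ 0.6028 -0.1275  0.1403] [  0.5  -1.7 -17.4] [1.91 0.61 0.  ]
-0.04 50 [ 0.6027 -0.1274  0.1331] [-0.   0.1 -7.2] [-0.  0. -0.]
```

Tracking well. Continuing 0.8 → 0.4.

```bash
python3 -m jog '{"delta_pos":[[0.7,-2.5,-2.4],[0.7,-2.5,-2.4],[0.7,-2.5,-2.4],[0.8,-2.4,-2.5],[0.8,-2.4,-2.5],[0.8,-2.4,-2.5],[0.8,-2.4,-2.5],[0.8,-2.3,-2.5],[0.7,-2.3,-2.6],[0.7,-2.2,-2.6]],"rot":[[0.57,0.18,0],[0.57,0.18,0],[0.57,0.18,0],[0.57,0.18,0],[0.57,0.18,0],[0.57,0.18,0],[0.57,0.18,0],[0.57,0.18,0],[0.57,0.18,0],[0.57,0.18,0]],"grip":[70,70,70,70,70,70,70,70,70,70]}'
python3 -m jog '{"delta_pos":[[0.7,-2.1,-2.8],[0.6,-2,-2.8],[0.6,-2,-2.8],[0.6,-1.9,-2.9],[0.6,-1.9,-2.9],[0.6,-1.8,-2.9],[0.6,-1.8,-3],[0.5,-1.7,-3],[0.5,-1.7,-3],[0.5,-1.6,-3]],"rot":[[0.57,0.18,0],[0.57,0.18,0],[0.57,0.18,0],[0.57,0.18,0],[0.57,0.18,0],[0.57,0.18,0],[0.57,0.18,0],[0.57,0.18,0],[0.57,0.18,0],[0.57,0.18,0]],"grip":[70,70,70,70,70,70,70,70,70,70]}'
python3 - <<'E'
from h import *
import cv2
w=lipcols((150,));s=vision.capture("top")["frame"];cv2.imwrite("pics/c3.png",np.hstack([w.astype(np.uint8)[:300,60:400],s[100:400,200:420]])[:,:,::-1])
print(r.sense()["wrist_force"],r.sense()["joints"],step(cur(),pose(.4,np.radians(40),"front")))
E
```

```text
time_s: 8.28
tcp_pos: [0.5916, -0.0896, 0.2373]
ee_rot: [[-0.949, -0.26, -0.178], [-0.315, 0.791, 0.524], [0.005, 0.553, -0.833]]
wrist_force: [0.5, -0.8, -0.0]
gripper_width: 0.697
time_s: 9.12
tcp_pos: [0.5975, -0.1082, 0.2082]
ee_rot: [[-0.949, -0.241, -0.202], [-0.315, 0.732, 0.604], [0.003, 0.637, -0.771]]
wrist_force: [0.7, -2.1, -0.9]
gripper_width: 0.699
150 [(np.int64(127), np.int64(160)), (np.int64(163), np.int64(175)), (np.int64(183), np.int64(223)), (np.int64(224), np.int64(312)), (np.int64(460), np.int64(512))]Traceback (most recent call last):
  File "<stdin>", line 3, in <module>
    return _nx.concatenate(arrs, 1, dtype=dtype, casting=casting)
           ~~~~~~~~~~~~~~~^^^^^^^^^^^^^^^^^^^^^^^^^^^^^^^^^^^^^^^
ValueError: all the input array dimensions except for the concatenation axis must match exactly, but along dimension 0, the array at index 0 has size 300 and the array at index 1 has size 284
```

```bash
python3 -m jog '{"delta_pos":[[0.4,-1.5,-3.1],[0.4,-1.4,-3.1],[0.4,-1.4,-3.2],[0.4,-1.3,-3.2],[0.4,-1.2,-3.2],[0.4,-1.2,-3.3],[0.4,-1.1,-3.3],[0.4,-1,-3.3],[0.3,-1,-3.3],[0.3,-0.9,-3.4]],"rot":[[0.48,0.15,0],[0.48,0.15,0],[0.48,0.15,0],[0.48,0.15,0],[0.48,0.15,0],[0.48,0.15,0],[0.48,0.15,0],[0.48,0.15,0],[0.48,0.15,0],[0.48,0.15,0]],"grip":[70,70,70,70,70,70,70,70,70,70]}'
python3 - <<'E'
from h import *
import cv2
w=lipcols((150,));s=vision.capture("top")["frame"];cv2.imwrite("pics/c3.png",np.hstack([w.astype(np.uint8)[:284,60:400],s[100:400,200:420]])[:,:,::-1])
print(r.sense()["wrist_force"],r.sense()["joints"],step(cur(),pose(.2,np.radians(45),"front")))
E
```

```text
time_s: 10.05
tcp_pos: [0.6012, -0.1202, 0.1758]
ee_rot: [[-0.949, -0.224, -0.222], [-0.315, 0.677, 0.666], [0.001, 0.702, -0.713]]
wrist_force: [1.2, -1.9, -0.5]
gripper_width: 0.7
150 [(np.int64(182), np.int64(186)), (np.int64(192), np.int64(227)), (np.int64(229), np.int64(330)), (np.int64(441), np.int64(512))]
[ 0.97642428 -1.95621364 -1.30456299] [-14.73825385  38.57038812  19.55968305 -36.32627038 -97.55640888
 -53.1405867 ] (array([-0.1, -1.7, -0.4]), array([ 0.44, -0.01, -0.63]))
```

View pics/c3.png

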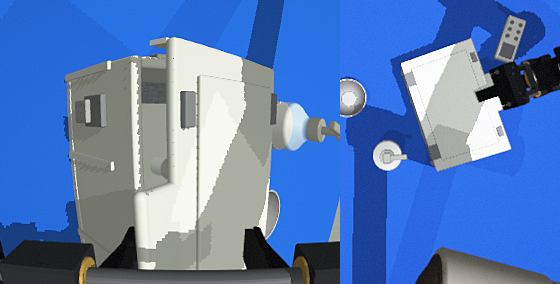

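The lid is near 0.2 rad and still rests on the lower finger, with the upper finger clear. I'll do the last part at half speed.

```bash
python3 -m jog '{"delta_pos":[[0.1,-0.4,-1.6],[0.1,-0.4,-1.6],[0.1,-0.4,-1.6],[0.1,-0.4,-1.7],[0.1,-0.4,-1.7],[0.1,-0.4,-1.7],[0.1,-0.4,-1.7],[0.1,-0.4,-1.7],[0.1,-0.3,-1.7],[0.1,-0.3,-1.7]],"rot":[[0.29,0.09,0],[0.29,0.09,0],[0.29,0.09,0],[0.29,0.09,0],[0.29,0.09,0],[0.29,0.09,0],[0.29,0.09,0],[0.29,0.09,0],[0.29,0.09,0],[0.29,0.09,0]],"grip":[70,70,70,70,70,70,70,70,70,70]}'
python3 -m jog '{"delta_pos":[[0,-0.2,-1.7],[0,-0.2,-1.7],[0,-0.2,-1.7],[0,-0.2,-1.7],[0,-0.2,-1.7],[0,-0.2,-1.7],[0,-0.1,-1.7],[0,-0.1,-1.7],[0,-0.1,-1.7],[0,-0.1,-1.7]],"rot":[[0.19,0.06,0],[0.19,0.06,0],[0.19,0.06,0],[0.19,0.06,0],[0.19,0.06,0],[0.19,0.06,0],[0.19,0.06,0],[0.19,0.06,0],[0.19,0.06,0],[0.19,0.06,0]],"grip":[70,70,70,70,70,70,70,70,70,70]}'
python3 - <<'E'
from h import *
import cv2
w=lipcols((150,));cv2.imwrite("pics/c4.png",w.astype(np.uint8)[:,60:400,::-1])
print(r.sense()["wrist_force"],step(cur(),pose(0,np.radians(50),"front")))
E
```

```text
time_s: 10.98
tcp_pos: [0.6022, -0.1239, 0.1592]
ee_rot: [[-0.949, -0.213, -0.233], [-0.315, 0.64, 0.701], [0.0, 0.738, -0.675]]
wrist_force: [0.9, -3.5, -1.3]
gripper_width: 0.698
time_s: 11.82
tcp_pos: [0.6023, -0.1253, 0.1423]
ee_rot: [[-0.949, -0.205, -0.24], [-0.315, 0.615, 0.723], [-0.001, 0.761, -0.649]]
wrist_force: [2.3, -2.1, -0.5]
gripper_width: 0.7
150 [(np.int64(233), np.int64(263)), (np.int64(264), np.int64(350)), (np.int64(422), np.int64(512))]
[ 1.61558482 -2.69964387 -1.34792941] (array([ 0.7, -2.3, -1.5]), array([ 0.37,  0.11, -0.67]))
```

View pics/c4.png

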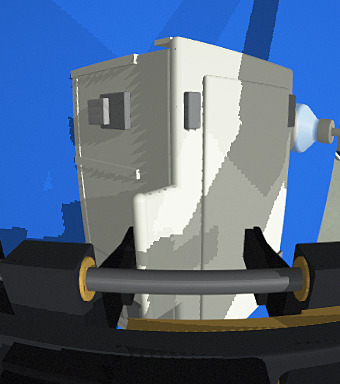

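```bash
python3 -m jog '{"delta_pos":[[0,0,-1],[0,0,-1],[0,0,-1],[0,0,-1],[0,0,-1],[0,0,-1],[0,0,-1],[0,0,-1]],"rot":[[0,0,0],[0,0,0],[0,0,0],[0,0,0],[0,0,0],[0,0,0],[0,0,0],[0,0,0]],"grip":[70,70,70,70,70,70,70,70]}'
python3 - <<'E'
from h import *
f=[]
for i in range(4):
    w=vision.capture("wrist");f.append(r.sense()["wrist_force"])
print(np.mean(f,0),cur()[0]);lipcols((150,))
E
```

```text
time_s: 12.53
tcp_pos: [0.602, -0.1251, 0.1344]
ee_rot: [[-0.949, -0.205, -0.24], [-0.316, 0.615, 0.722], [-0.0, 0.761, -0.648]]
wrist_force: [0.1, 0.2, 0.6]
gripper_width: 0.701
[ 0.0726619  -0.29806035 -0.29976735] [ 0.60210427 -0.12530981  0.13444347]
150 [(np.int64(245), np.int64(272)), (np.int64(273), np.int64(357)), (np.int64(422), np.int64(512))]
```

The force is gone, so the lid rests on the rim. I'll back out along the front direction, then look from clear.

```bash
python3 -m jog '{"delta_pos":[[0.3,-1,-1],[0.6,-2,-1],[1,-3,0],[2,-6,0],[3,-9.5,0],[3,-9.5,0],[3,-9.5,5],[3,-9.5,8],[3,-9.5,12],[3,-9.5,15]],"rot":[[0,0,0],[0,0,0],[0,0,0],[0,0,0],[0,0,0],[0,0,0],[0,0,0],[0,0,0],[0,0,0],[0,0,0]],"grip":[70,70,70,70,70,70,70,70,70,70]}'
python3 -m jog '{"delta_pos":[[3,-9.5,18],[3,-9.5,20],[3,-9.5,20],[3,-9.5,20],[0,-9.5,20],[0,-9.5,20],[0,0,20],[0,0,0],[0,0,0]],"rot":[[0,0,0],[0,0,0],[0,0,0],[0,0,0],[0,0,0],[0,0,0],[0,0,0],[0,0,0],[0,0,0]],"grip":[70,70,70,70,70,70,70,70,70]}'
python3 - <<'E'
from h import *
import cv2
s=vision.capture("side")["frame"];t=vision.capture("top")["frame"];w=vision.capture("wrist")["frame"]
cv2.imwrite("pics/e1.png",np.hstack([cv2.resize(s[90:300,150:410],None,fx=1.8,fy=1.8),cv2.resize(t[120:330,190:390],(320,378))])[:,:,::-1])
print(r.sense()["time_s"],[proj("top",H+Z*.008+F*x+np.array([.9527,.304,0])*k*.12) for x in(0,.154) for k in(-1,1)],[proj("side",H+F*.18+Z*.008+np.array([.9527,.304,0])*k*.04) for k in(-1,1)],[proj("side",H+F*.154+Z*.008+np.array([.9527,.304,0])*k*.12) for k in(-1,1)])
E
```

```text
time_s: 13.62
tcp_pos: [0.6239, -0.1958, 0.1716]
ee_rot: [[-0.949, -0.202, -0.241], [-0.315, 0.615, 0.723], [0.002, 0.762, -0.648]]
wrist_force: [1.3, -0.2, -0.1]
gripper_width: 0.703
time_s: 14.37
tcp_pos: [0.6361, -0.2526, 0.3117]
ee_rot: [[-0.949, -0.207, -0.237], [-0.314, 0.617, 0.721], [-0.003, 0.759, -0.651]]
wrist_force: [-0.5, -0.0, -0.4]
gripper_width: 0.702
14.5167 [(np.float64(298.40148969310616), np.float64(271.4053926765133)), (np.float64(262.5720597469396), np.float64(162.15303115567536)), (np.float64(368.46705478789954), np.float64(248.29995546072405)), (np.float64(330.599121450481), np.float64(140.73931448481216))] [(np.float64(366.74108555237984), np.float64(173.46057294670806)), (np.float64(340.27626164303666), np.float64(147.42721643103778))] [(np.float64(385.7709626876805), np.float64(208.70745631775227)), (np.float64(306.75037776331607), np.float64(128.2825918194193))]
```

View pics/e1.png

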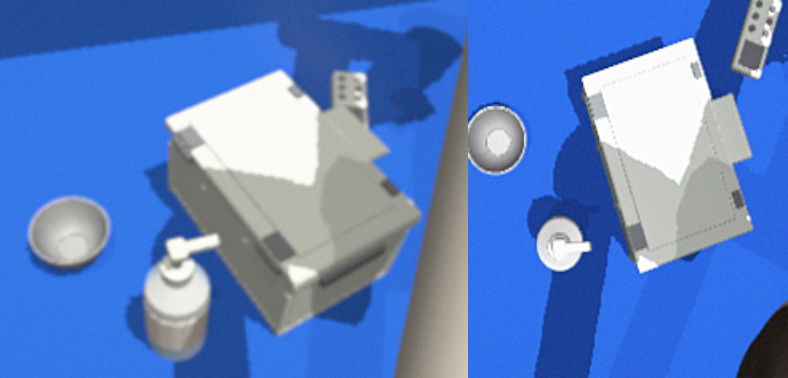

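```bash
python3 -c "
from station import finish_job;finish_job()"
```

```text
the job is handed in; nothing more can be done
```

The lid is shut and I handed the job in after about 14.5 s of the 48 s allowed; `finish_job` gives no verdict.

**What I did:** I straddled the lid's lip with half-open jaws. The rear finger pushed the lid past its balance point to about 1.3 rad. The front finger caught it at about 1.0 rad and lowered it at roughly 0.24 rad/s, then at half that over the last 0.2 rad. I then backed the arm out to the front and up, clear of everything.

**Last checks:**
- **Lid shut:** The lid and lip corners are within about 1–2 pixels (roughly 2–3 mm) of where a shut lid should appear in the top and side views. The load on the finger dropped to zero before I withdrew.
- **Box and bystanders:** The box matches its starting pose. The bottle, bowl and handset look unmoved by eye; I did not re-measure them.
- **Forces:** The wrist force readings at the end of each move stayed below about 4 N.

**Not confirmed:** The lid's angle and speed are estimates from the camera and the commanded path, because no direct reading exists. Corner heights found from the two views came out about 5 mm below the stated 115 mm. I used the stated height.

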